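# Clip a halva box shut and push in its vent plug

### The job

Close up the clip-lock box of halva with light presses of the fingertips, one spot after another: first fold the open clip on the long side away from the vent plug down flat against the wall, then the clip on the plug's side, and only when both are shut, so that the air has got out, push the vent plug in the lid fully home. Press gently, leave the box standing where it is without lifting or shoving it, and do not disturb the things round it.

Things in the scene. Friction and masses are not known exactly. Their poses are not given: they have to be found in the camera images.
- clip_box: Loose clear plastic box, white lid, halva inside, 0.75 kg, turned any way. Lid 130 mm (box x) by 98 mm (y), its top 80 mm up. Origin: centre of the underside, z up. A white clip, 56 mm wide, 28 mm long, sticks out from the middle of each long side (+y, -y), hinged along x 51 mm from the box's middle and 74 mm up. The vent plug is 18 mm from the middle towards +y.
- clip_by_plug (a joint): Angle (rad) of the clip on the plug's (+y) side: 0 sticking out 12 degrees above level, 1.78 hanging straight down along the wall. Starts at 0 to 0.4. Its stiff hinge (0.015 N m) holds it wherever it is left; press it down beside the lid, then in towards the wall. Shut counts from 1.6; it still counts as open below 0.9.
- clip_by_plug_pad (a point): Where to press the clip on the plug's side: on its upper face, 18 mm from its hinge line towards its outer edge, in the middle of its width; the point moves with the clip (open: 69 mm from the box's middle, about 80 mm up).
- clip_opposite (a joint): Angle in rad of the clip on the side away from the plug (-y); same clip and values as clip_by_plug.
- clip_opposite_pad (a point): Where to press the clip on the side away from the plug; placed as on the other clip.
- vent_plug (a joint): Travel in m of the vent plug, straight down: 0 as it stands out, 0.006 fully home; home counts from 0.0045. It moves against about 2 N of friction and stays where it is pushed, then seats firmly; no press on the box may pass 25 N.
- vent_plug_top (a point): Centre of the top of the vent plug, a grey round stopper of 25 mm diameter; it stands 9.5 mm above the lid's top at the start and 3.5 mm when home, in a low ring 3 mm wide that is 1.5 mm high.
- spread_tub: Bystander: rectangular tub of halva spread with a flat lid, 109 x 139 x 57 mm, loose. Origin: centre of the underside.
- scissors: Bystander: pair of scissors lying flat, 87 x 199 x 9 mm, loose. Origin: centre of the underside.
- sweet_box: Bystander: brown and white card box of sweets lying on its side, 150 (x) x 52 (y) x 46 mm, loose. Origin: centre of the underside.

How it is judged (in metres and radians):
On the way, in this order (a step that is already met when the one before it is completed fails the run):
1. the clip away from the plug is shut first, the other clip still open and the plug still out (value of joint clip_opposite above 1.6 rad and value of joint clip_by_plug below 0.9 rad and value of joint vent_plug below 0.002 m), for 0.2 s.
2. then the clip on the plug's side is shut too, the plug still out (value of joint each of clip_opposite, clip_by_plug above 1.6 rad and value of joint vent_plug below 0.002 m), for 0.2 s.
3. last the vent plug is pushed home (value of joint each of clip_opposite, clip_by_plug above 1.6 rad and value of joint vent_plug above 0.0045 m), for 0.2 s.
At the end, for the whole second after the job is handed in: Both clips shut (1.6 rad or more), the vent plug home (4.5 mm or more of its 6 mm), the box upright and at rest within 25 mm of where it stood, and the tub, scissors and sweet box within 25 mm of where they lay (all of step 3 and angle between clip_box's own z axis and vertical below 0.05 rad and distance of each of clip_box, spread_tub, scissors, sweet_box from where it was at the start of the episode below 0.025 m and linear speed of clip_box below 0.02 m/s); the robot touches nothing.
It fails at once if the box is pressed harder than 25 N (contact force between any of the fingers, the arm and clip_box above 25 N).
It fails at once if the box is lifted or carried (12 mm up) or tipped (height (world z) of clip_box above 0.012 m or angle between clip_box's own z axis and vertical above 0.2 rad).
It fails at once if the box is shoved more than 25 mm (distance of clip_box from where it was at the start of the episode above 0.025 m).
It fails at once if the tub, scissors or sweet box is disturbed (moved more than 25 mm) (distance of any of spread_tub, scissors, sweet_box from where it was at the start of the episode above 0.025 m).
It also fails if it takes over 48 s, if anything falls off the work surface, if the arm or the gripper's body presses on something with over 40 N, if the wrist force passes 120 N, or if a joint passes its speed limit or range.

### The arm

A 7-joint arm with a two-finger parallel gripper is mounted at the origin on a cart in front of the work surface, level with it; the furniture and walls round the work are solid. World frame = base frame: x ahead of the robot, y to its left, z up, the work surface at z = 0. Lengths are in m, angles in degrees, forces in N, time in s.
With the tool pointing down it reaches from about 0.425 to 0.875 m from the base axis. Payload 4.7 kg.
Tool frame: the origin (TCP) lies on the front face of the gripper's body, between the roots of the fingers; the fingertips stand 73 mm ahead of it and the grasp point (between the pads) lies 54 mm ahead of it; z points along the fingers, y is the line along which they close (so a half turn about z gives the same grasp; the last joint's range is limited). The gripper opens to 85 mm and grips with 20 to 120 N. Pads are 22 mm wide; open, the fingers measure 114 mm over their backs; the gripper's body (76 mm by 85 mm) begins 54 mm behind the grasp point. The pads swing forward as they close: fully open they stand 13 mm farther back than shut.
Start: joints at [76.438, 18.392, -4.016, 83.108, 1.295, 78.541, -3.26], TCP at [0.161, -0.63, 0.304] pointing down, gripper open.
Joint ranges: [-163.93, 163.93], [-17.29, 119.83], [-79.2, 71.16], [3.27, 140.29], [-89.18, 269.18], [5.43, 117.66], [-154.24, 154.24]. Speed limits (degrees/s): [147.25, 147.25, 180, 180, 180, 180, 180].

### API

Orientations are given as [roll, pitch, yaw] about the fixed x, y, z axes, in that order (R = Rz(yaw) Ry(pitch) Rx(roll)).
In Python, from cell import env gives the robot as it stands. The module is installed in compiled form; this text tells all that it offers.
- The arm moves only by the shell command python3 -m crank 'ROWS'. ROWS is JSON, a list of rows, each an object with "offset": the shift along the tool's x, y, z in m, a list of three; "turn": the turn, a rotation vector about the tool's x, y, z in rad, a list of three; "fingers": the finger opening in m, from 0 to 0.0854. A call has 1 to 20 rows; each row is the pose to reach, as a shift and turn from the pose commanded when the call began, along the tool's axes at that moment; what a row does not reach only later rows make up. A row lasts 1/8 s, in which the tool goes at most 62.5 mm and 10.7 degrees, less where a joint would pass 70% of its speed; a pose out of reach is approached as far as the arm can. A call with a gripper value outside its range is refused whole. The fingers move at their own pace and stop on an object; the grip force is fixed at half the most. Time passes only in rows, so rows that repeat a pose let the fingers close. It gives the time, the measured TCP pose, the force, the opening and the grip force at its end, in the units of the state.
- env.read_state(): the state, without advancing time (a new reading comes with each control period).
- env.snapshot(name): name is "side" or "top" or "wrist"; returns the picture (480x640x3 uint8, red, green, blue); there is no depth.
- env.camera_info(name): a dict with "fov_y" (degrees; the focal length in pixels is half the picture's height over the tangent of half this angle, whatever the lens; pixels are square), "cx", "cy" (the principal point, pixels), "position" and "attitude" of the camera in the world; the wrist camera has in their place "tool_from_camera" (4x4, takes a point from camera to tool coordinates, whose origin is the TCP and whose axes are the flange's). Camera axes: x right, y down, z forward; pixel columns grow to the right and rows downward; lengths in m; the calibration is good to about 2 mm. A picture is of the moment at which its call begins: read the wrist's pose just before it. camera_info takes no time and is no camera call.
- env.job_done(): hands the job in; it is judged then, once.
The state is a dict: "t": time; "q": joint angles; "dq": joint speeds; "effort": joint torques, N m; "tcp_pos": TCP position; "orientation": TCP orientation; "force": force on the tool from outside, world axes, zero at the start; "moment": the same for the moment, N m; "finger_gap": finger opening in m; "gripper_force": force on a finger pad.
Only numpy, scipy, OpenCV 4.12 (cv2) and the standard library are available. Lean on these libraries where they do the work, as an engineer would, in place of code of your own. Each camera call takes 0.05 s, during which the arm holds its last target. There are 200 camera calls.

## Working session

There is one attempt and no reset: what is moved stays moved. The work goes in short steps, Python scripts to look and compute and a shell command to move; the robot and the scene stay as the last step left them, time stands still between calls to the robot, and variables do not carry over. Pictures are saved under pics/ and viewed, at most 10 in all, crops included, and the job is handed in when it is done.

```bash
mkdir -p pics
python3 - <<'E'
from cell import env
import cv2
s=env.read_state();print({k:s[k] for k in('t','tcp_pos','orientation','force','finger_gap')})
for n in('top','side'):
    print(n,env.camera_info(n)); cv2.imwrite(f'pics/{n}0.png',env.snapshot(n)[:,:,::-1])
print(env.camera_info('wrist'))
E
```

```text
{'t': 0.0, 'tcp_pos': array([ 0.16118577, -0.62928246,  0.30281304]), 'orientation': array([-1.79889720e+02,  6.88698021e-03,  1.43745605e+01]), 'force': array([-0.06578324,  0.38354688,  0.58726531]), 'finger_gap': 0.08540432958283951}
top {'fov_y': 55.45825898257295, 'cx': 324.92677261261025, 'cy': 234.64194706115552, 'position': array([0.44800974, 0.3500711 , 0.92949734]), 'attitude': array([-176.52419291,    1.14999454,  -89.79158658])}
side {'fov_y': 44.12051574036483, 'cx': 310.2168426233829, 'cy': 232.678474284716, 'position': array([ 0.18694645, -0.50073743,  0.50457096]), 'attitude': array([-114.73386644,    0.40445289,  -19.62690899])}
{'fov_y': 67.50913211918274, 'cx': 317.00534020994166, 'cy': 244.13440398648734, 'tool_from_camera': array([[ 2.02750448e-03, -9.45820018e-01, -3.24685053e-01,
         8.40043009e-02],
       [ 9.99997603e-01,  1.64935045e-03,  1.43989058e-03,
        -5.52782706e-04],
       [-8.26357901e-04, -3.24687194e-01,  9.45821095e-01,
        -6.99704699e-02],
       [ 0.00000000e+00,  0.00000000e+00,  0.00000000e+00,
         1.00000000e+00]])}
```

View pics/top0.png

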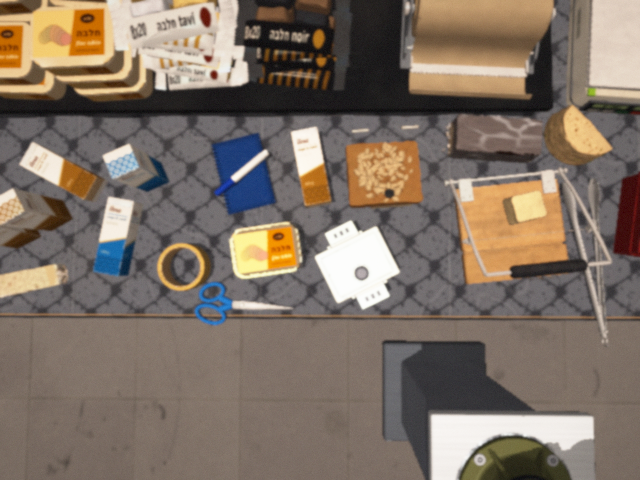

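View pics/side0.png

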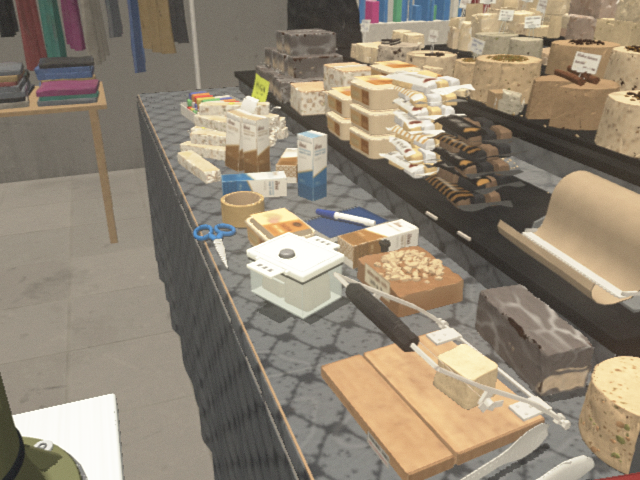

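The top view shows the white box with its lid centred near (357,265), its clips near (342,233) and (373,297), and the grey plug near (362,273). The plug is therefore nearest the lower (robot-side) clip. The side view agrees. The tub (265,250) and scissors (240,303) lie to the left. Next I'll measure the box.

```bash
cat > h.py <<'E'
import numpy as np,cv2
from scipy.spatial.transform import Rotation as R
def ray(info,u,v,z,pos=None,M=None):
    f=240/np.tan(np.radians(info['fov_y']/2))
    d=np.array([(u-info['cx'])/f,(v-info['cy'])/f,1.])
    d=(R.from_euler('xyz',info['attitude'],degrees=True).as_matrix() if M is None else M)@d
    p=np.array(info['position'] if pos is None else pos)
    return p+d*(z-p[2])/d[2]
E
python3 - <<'E'
from cell import env
from h import *
im=cv2.imread('pics/top0.png');i=env.camera_info('top')
hsv=cv2.cvtColor(im,cv2.COLOR_BGR2HSV)
m=((hsv[...,2]>190)&(hsv[...,1]<40)).astype(np.uint8)
r=np.zeros_like(m);r[210:320,303:412]=1;m*=r
m=cv2.morphologyEx(m,cv2.MORPH_CLOSE,np.ones((3,3)))
c=max(cv2.findContours(m,0,2)[0],key=cv2.contourArea)
full=np.zeros_like(m);cv2.drawContours(full,[c],-1,1,-1)
lid=cv2.morphologyEx(full,cv2.MORPH_OPEN,cv2.getStructuringElement(2,(41,41)))
lc=max(cv2.findContours(lid,0,2)[0],key=cv2.contourArea)
w=np.array([ray(i,*p[0],.08)[:2] for p in lc],np.float32)
print('lid',cv2.minAreaRect(w*1000))
d=((hsv[...,2]<150)*full).astype(np.uint8);d[:255]=0;d[288:]=0
pc=max(cv2.findContours(d,0,2)[0],key=cv2.contourArea);(u,v),rad=cv2.minEnclosingCircle(pc)
print('plug',u,v,rad,ray(i,u,v,.0885))
w=np.array([ray(i,*p[0],.08)[:2] for p in c],np.float32)
print('full',cv2.minAreaRect(w*1000))
b=cv2.resize(im[205:325,295:415],None,fx=5,fy=5);cv2.drawContours(b,[(lc-[295,205])*5],-1,(0,0,255),1);cv2.drawContours(b,[(c-[295,205])*5],-1,(0,255,0),1)
cv2.imwrite('pics/t1.png',b)
E
```

```text
lid ((444.4966735839844, 308.66326904296875), (136.16722106933594, 127.5020523071289), 82.9730453491211)
plug 360.8999938964844 270.5 5.1245574951171875 [0.43331079 0.30090736 0.0885    ]
full ((444.74896240234375, 308.5783996582031), (158.12701416015625, 129.93215942382812), 26.325103759765625)
```

View pics/t1.png

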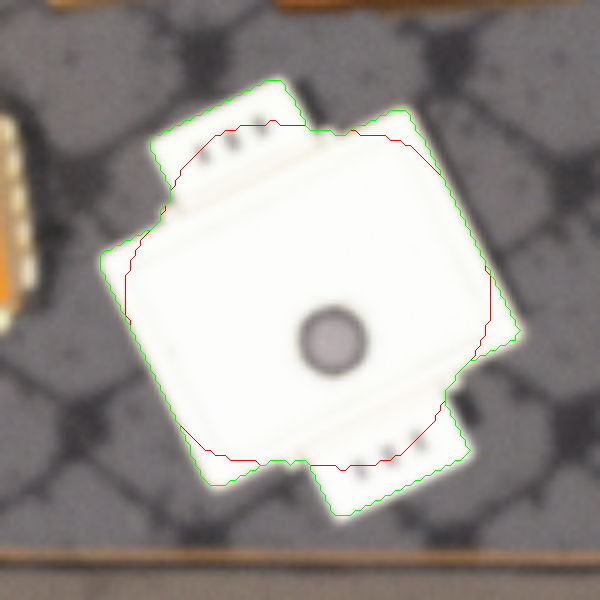

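Lid size, plug offset and clip span all match the given figures: centre (0.4447, 0.3086), box y axis at 206.3°, plug at (0.428, 0.300). I'll work out a swing arc now.

Run:
```python
from cell import env
from h import *
s=env.read_state();M=R.from_euler('xyz',s['orientation'],degrees=True).as_matrix();p0=s['tcp_pos']
az0=np.degrees(np.arctan2(p0[1],p0[0]))
for k in range(1,21):
    a=az0+(33.7-az0)*k/20; r=max(.56,.65-.02*k) if k<17 else .56+.055*(k-16)/4
    p=np.array([r*np.cos(np.radians(a)),r*np.sin(np.radians(a)),min(.303+.01*k,.33) if k<16 else .33-.018*(k-15)])
    print('{"offset":%s,"turn":[0,0,%.2f],"fingers":0},'%(np.round(M.T@(p-p0),3).tolist(),-np.radians(101.9)*k/20),end='')
```

```text
{"offset":[0.06, -0.023, -0.01],"turn":[0,0,-0.09],"fingers":0},{"offset":[0.116, -0.051, -0.02],"turn":[0,0,-0.18],"fingers":0},{"offset":[0.167, -0.084, -0.027],"turn":[0,0,-0.27],"fingers":0},{"offset":[0.212, -0.121, -0.027],"turn":[0,0,-0.36],"fingers":0},{"offset":[0.257, -0.152, -0.027],"turn":[0,0,-0.44],"fingers":0},{"offset":[0.303, -0.179, -0.027],"turn":[0,0,-0.53],"fingers":0},{"offset":[0.347, -0.21, -0.027],"turn":[0,0,-0.62],"fingers":0},{"offset":[0.387, -0.245, -0.027],"turn":[0,0,-0.71],"fingers":0},{"offset":[0.424, -0.284, -0.027],"turn":[0,0,-0.80],"fingers":0},{"offset":[0.457, -0.326, -0.027],"turn":[0,0,-0.89],"fingers":0},{"offset":[0.486, -0.371, -0.026],"turn":[0,0,-0.98],"fingers":0},{"offset":[0.51, -0.418, -0.026],"turn":[0,0,-1.07],"fingers":0},{"offset":[0.53, -0.468, -0.026],"turn":[0,0,-1.16],"fingers":0},{"offset":[0.545, -0.519, -0.026],"turn":[0,0,-1.24],"fingers":0},{"offset":[0.555, -0.572, -0.026],"turn":[0,0,-1.33],"fingers":0},{"offset":[0.56, -0.625, -0.008],"turn":[0,0,-1.42],"fingers":0},{"offset":[0.573, -0.679, 0.01],"turn":[0,0,-1.51],"fingers":0},{"offset":[0.581, -0.735, 0.028],"turn":[0,0,-1.60],"fingers":0},{"offset":[0.584, -0.794, 0.046],"turn":[0,0,-1.69],"fingers":0},{"offset":[0.58, -0.853, 0.064],"turn":[0,0,-1.78],"fingers":0},
```

```bash
python3 -m crank '[{"offset":[0.06,-0.023,-0.01],"turn":[0,0,-0.09],"fingers":0},{"offset":[0.116,-0.051,-0.02],"turn":[0,0,-0.18],"fingers":0},{"offset":[0.167,-0.084,-0.027],"turn":[0,0,-0.27],"fingers":0},{"offset":[0.212,-0.121,-0.027],"turn":[0,0,-0.36],"fingers":0},{"offset":[0.257,-0.152,-0.027],"turn":[0,0,-0.44],"fingers":0},{"offset":[0.303,-0.179,-0.027],"turn":[0,0,-0.53],"fingers":0},{"offset":[0.347,-0.21,-0.027],"turn":[0,0,-0.62],"fingers":0},{"offset":[0.387,-0.245,-0.027],"turn":[0,0,-0.71],"fingers":0},{"offset":[0.424,-0.284,-0.027],"turn":[0,0,-0.80],"fingers":0},{"offset":[0.457,-0.326,-0.027],"turn":[0,0,-0.89],"fingers":0},{"offset":[0.486,-0.371,-0.026],"turn":[0,0,-0.98],"fingers":0},{"offset":[0.51,-0.418,-0.026],"turn":[0,0,-1.07],"fingers":0},{"offset":[0.53,-0.468,-0.026],"turn":[0,0,-1.16],"fingers":0},{"offset":[0.545,-0.519,-0.026],"turn":[0,0,-1.24],"fingers":0},{"offset":[0.555,-0.572,-0.026],"turn":[0,0,-1.33],"fingers":0},{"offset":[0.56,-0.625,-0.008],"turn":[0,0,-1.42],"fingers":0},{"offset":[0.573,-0.679,0.01],"turn":[0,0,-1.51],"fingers":0},{"offset":[0.581,-0.735,0.028],"turn":[0,0,-1.6],"fingers":0},{"offset":[0.584,-0.794,0.046],"turn":[0,0,-1.69],"fingers":0},{"offset":[0.58,-0.853,0.064],"turn":[0,0,-1.78],"fingers":0}]'
python3 - <<'E'
from cell import env
from h import *
s=env.read_state();print({k:np.round(s[k],4) for k in('t','tcp_pos','orientation','force','finger_gap','q')})
M=R.from_euler('xyz',s['orientation'],degrees=True).as_matrix()
print('to far d=.075',M.T@(np.array([.512,.3418,s['tcp_pos'][2]])-s['tcp_pos']))
cv2.imwrite('pics/w1.png',env.snapshot('wrist')[:,:,::-1])
E
```

```text
t: 2.6
tcp_pos: [0.5112, 0.3418, 0.2388]
orientation: [-180.0, -0.0, 116.5]
force: [0.4, 0.9, 0.6]
finger_gap: -0.0002
gripper_force: 0.0
{'t': np.float64(2.6), 'tcp_pos': array([0.5112, 0.3418, 0.2388]), 'orientation': array([-1.799802e+02, -7.000000e-04,  1.164623e+02]), 'force': array([0.394 , 0.9003, 0.6489]), 'finger_gap': np.float64(-0.0002), 'q': array([  4.2141,  24.2695, -51.4293,  91.8383,  19.5818,  73.4362,
       -23.9423])}
to far d=.075 [-3.84471230e-04  6.60666360e-04 -2.33081589e-07]
```

View pics/w1.png

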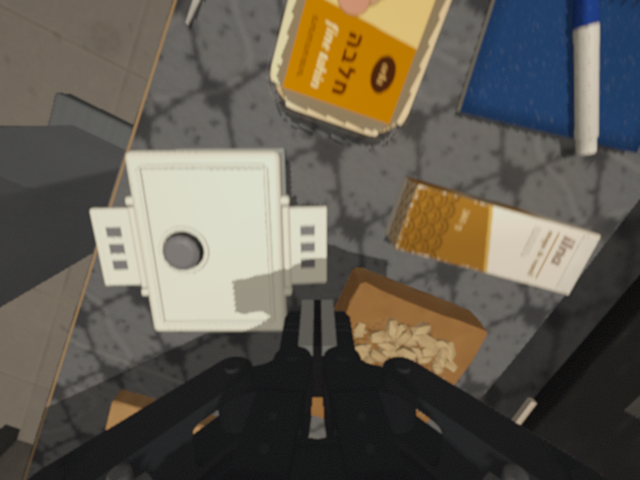

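The wrist view shows the box square to the image: plug at (183,250), far clip u 288–327 / v 206–285, near clip u 90–140. The sweet box is at (490,235), and the brittle's corner at about (360,270). I'll cross-check positions from this view.

Run:
```python
from cell import env
from h import *
s=env.read_state();i=env.camera_info('wrist');T=np.array(i['tool_from_camera'])
M=R.from_euler('xyz',s['orientation'],degrees=True).as_matrix();p=s['tcp_pos']+M@T[:3,3];MM=M@T[:3,:3]
C=np.array([.4447,.3086]);b=np.array([-.8965,-.4431]);a=np.array([.4431,-.8965])
for n,u,v,z in[('plug',183,250,.0895),('far edge a',327,206,.08),('far edge b',327,284,.08),('near edge',91,208,.08),('near b',106,287,.08),('lid1',127,150,.08),('lid2',280,150,.08),('lid3',288,330,.08),('lid4',155,330,.08),('brittle',360,270,.045),('brittle2',335,310,.045),('sweet',388,240,.046)]:
    w=ray(i,u,v,z,p,MM)[:2];print(n,w.round(4),'box x,y mm',np.round([(w-C)@a*1e3,(w-C)@b*1e3],1))
```

```text
plug [0.4245 0.3168] box x,y mm [-16.3  14.5]
far edge a [0.4944 0.3833] box x,y mm [-45.  -77.7]
far edge b [0.5203 0.3346] box x,y mm [ 10.1 -79.3]
near edge [0.3595 0.3117] box x,y mm [-40.5  75. ]
near b [0.3847 0.2614] box x,y mm [15.7 74.7]
lid1 [0.3689 0.3576] box x,y mm [-77.5  46.3]
lid2 [0.4524 0.401 ] box x,y mm [-79.4 -47.9]
lid3 [0.5123 0.2892] box x,y mm [ 47.3 -52. ]
lid4 [0.4265 0.2445] box x,y mm [49.4 44.8]
brittle [0.546  0.3434] box x,y mm [  13.7 -106.3]
brittle2 [0.5454 0.303 ] box x,y mm [ 49.6 -87.8]
sweet [0.5525 0.3752] box x,y mm [ -11.9 -126.1]
```

Run:
```python
from cell import env
from h import *
C=np.array([.4447,.3086]);b=np.array([-.8965,-.4431]);a=np.array([.4431,-.8965])
for n,u,v,z in[('corner TL',295+100/5,205+255/5,.08),('TR',295+408/5,205+112/5,.08),('BR',295+520/5,205+330/5,.08),('BL',295+215/5,205+487/5,.08),('plug',361.6,273.2,.0895)]:
    w=ray(env.camera_info('top'),u,v,z)[:2];print(n,w.round(4),np.round([(w-C)@a*1e3,(w-C)@b*1e3],1))
# side view
for n,u,v in[('plug',287,253)]:
    w=ray(env.camera_info('side'),u,v,.0895)[:2];print('side',w.round(4),np.round([(w-C)@a*1e3,(w-C)@b*1e3],1))
s=env.read_state();i=env.camera_info('wrist');T=np.array(i['tool_from_camera']);print(s['tcp_pos'],s['orientation'],s['dq'].round(2),s['t'])
im=env.snapshot('wrist')[:,:,::-1];cv2.imwrite('pics/w2.png',im)
old=cv2.imread('pics/w1.png');print('diff',np.abs(old.astype(int)-im).mean())
g=cv2.cvtColor(im,6);x=cv2.HoughCircles(g[200:300,140:230],cv2.HOUGH_GRADIENT,1,50,param1=100,param2=15,minRadius=14,maxRadius=26);print(x+[140,200,0])
```

```text
corner TL [0.4597 0.3856] [-62.4 -47.6]
TR [0.5133 0.2711] [ 64.  -44.9]
BR [0.4325 0.23  ] [65.  45.7]
BL [0.3743 0.3427] [-61.8  48. ]
plug [0.4284 0.2997] [ 0.8 18.6]
side [0.4275 0.2903] [ 8.8 23.6]
[0.50407671 0.35073778 0.23683093] [-179.82397694   -0.47212389  117.31415175] [ 2.56 -3.41 -1.52  2.45 -5.3   3.8   2.98] 2.65
diff 16.48145941840278
[[[190.5        269.5         23.20000076]]]
```

The arm was still settling when I took that picture. I'll hold, then re-measure.

```bash
python3 -m crank '[{"offset":[0,0,0],"turn":[0,0,0],"fingers":0},{"offset":[0,0,0],"turn":[0,0,0],"fingers":0},{"offset":[0,0,0],"turn":[0,0,0],"fingers":0},{"offset":[0,0,0],"turn":[0,0,0],"fingers":0},{"offset":[0,0,0],"turn":[0,0,0],"fingers":0}]'
cat > m.py <<'E'
from cell import env
from h import *
s=env.read_state();im=env.snapshot('wrist')[:,:,::-1];i=env.camera_info('wrist');T=np.array(i['tool_from_camera'])
M=R.from_euler('xyz',s['orientation'],degrees=True).as_matrix();p=s['tcp_pos']+M@T[:3,3];MM=M@T[:3,:3]
C=np.array([.4447,.3086]);b=np.array([-.8965,-.4431]);a=np.array([.4431,-.8965])
print(s['tcp_pos'],s['orientation'],s['dq'].round(2),s['t'],s['force'])
def bx(u,v,z):
    w=ray(i,u,v,z,p,MM)[:2];return w.round(4),np.round([(w-C)@a*1e3,(w-C)@b*1e3],1)
E
python3 - <<'E'
from m import *
cv2.imwrite('pics/w3.png',im)
g=cv2.cvtColor(im,6);x=cv2.HoughCircles(g[190:320,130:240],cv2.HOUGH_GRADIENT,1,50,param1=100,param2=15,minRadius=14,maxRadius=26)[0,0]+[130,190,0];print(x,bx(x[0],x[1],.0895))
E
```

```text
t: 3.32
tcp_pos: [0.5117, 0.3401, 0.24]
orientation: [180.0, 0.0, 116.3]
force: [0.1, -0.1, -0.5]
finger_gap: 0.0001
gripper_force: 0.0
[0.51173508 0.34012406 0.24004362] [1.79985725e+02 1.58658754e-02 1.16306138e+02] [-0.36  0.08 -0.11  0.05  0.05 -0.09 -0.  ] 3.325 [ 0.0544414  -0.07039875 -0.46292314]
[183.5        245.5         21.60000038] (array([0.4312, 0.3083]), array([-5.7, 12.2]))
```

View pics/w3.png

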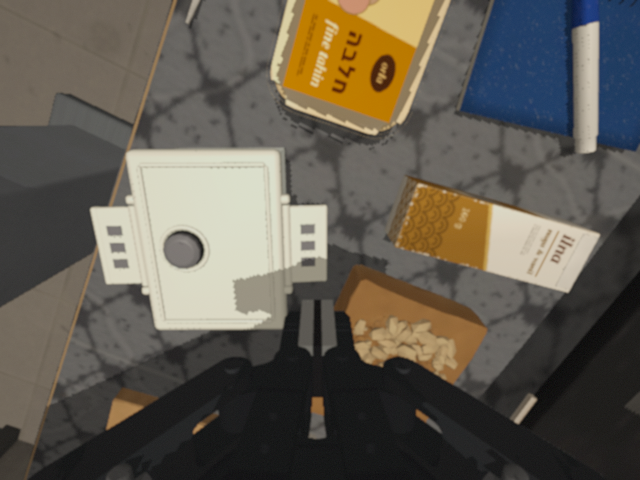

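Run:
```python
from m import *
P={}
for n,u,v,z in[('plug',183.5,249,.0895),('far edge a',327,206,.08),('far edge b',327,283,.08),('near a',91,207,.08),('near b',106,284,.08),('lid1',127,149,.08),('lid2',280,149,.08),('lid3',287,328,.08),('lid4',155,329,.08),('brittle',360,268,.045),('brittle2',335,310,.045),('sweet',388,240,.046)]:
    P[n]=bx(u,v,z);print(n,*P[n])
```

```text
[0.51163328 0.34028409 0.23998654] [1.79991063e+02 1.12438101e-02 1.16323563e+02] [-0.29  0.08 -0.1  -0.04 -0.06  0.1   0.05] 3.375 [-0.41241003  0.3375192   0.02908953]
plug [0.4319 0.3062] [-3.5 12.5]
far edge a [0.504  0.3715] [-30.2 -81. ]
far edge b [0.529  0.3223] [ 25.1 -81.7]
near a [0.3661 0.3022] [-29.1  73.3]
near b [0.39   0.2523] [26.3 73.9]
lid1 [0.3765 0.3485] [-66.   43.5]
lid2 [0.4615 0.3907] [-66.2 -51.4]
lid3 [0.5192 0.2767] [ 61.6 -52.6]
lid4 [0.4324 0.2326] [62.7 44.7]
brittle [0.555  0.3315] [  28.4 -109. ]
brittle2 [0.5545 0.2889] [ 66.3 -89.7]
sweet [0.5628 0.362 ] [   4.4 -129.6]
```

Both cameras agree to about 5 mm, so I take the centre about 3 mm further towards the far side. The tool sits about 71 mm out, over the far pad. Descending now.

```bash
python3 -m crank '[{"offset":[0,0,0.03],"turn":[0,0,0],"fingers":0},{"offset":[0,0,0.06],"turn":[0,0,0],"fingers":0},{"offset":[0,0,0.075],"turn":[0,0,0],"fingers":0},{"offset":[0,0,0.082],"turn":[0,0,0],"fingers":0},{"offset":[0,0,0.088],"turn":[0,0,0],"fingers":0},{"offset":[0,0,0.093],"turn":[0,0,0],"fingers":0},{"offset":[0,0,0.098],"turn":[0,0,0],"fingers":0},{"offset":[0,0,0.103],"turn":[0,0,0],"fingers":0},{"offset":[0,0,0.108],"turn":[0,0,0],"fingers":0},{"offset":[0,0,0.112],"turn":[0,0,0],"fingers":0},{"offset":[0,0,0.115],"turn":[0,0,0],"fingers":0},{"offset":[0,0,0.115],"turn":[0,0,0],"fingers":0}]'
python3 -m crank '[{"offset":[0,-0.002,0],"turn":[0,0,0],"fingers":0},{"offset":[0,-0.004,0],"turn":[0,0,0],"fingers":0},{"offset":[0,-0.006,0],"turn":[0,0,0],"fingers":0},{"offset":[0,-0.007,0],"turn":[0,0,0],"fingers":0},{"offset":[0,-0.008,0],"turn":[0,0,0],"fingers":0},{"offset":[0,-0.008,0],"turn":[0,0,0],"fingers":0}]'
python3 - <<'E'
from m import *
cv2.imwrite('pics/w4.png',im)
E
```

```text
t: 4.92
tcp_pos: [0.5113, 0.3405, 0.1245]
orientation: [-180.0, 0.0, 116.4]
force: [-0.3, 0.6, 0.3]
finger_gap: 0.0001
gripper_force: 0.1
t: 5.68
tcp_pos: [0.5047, 0.3372, 0.1253]
orientation: [179.9, 0.0, 116.3]
force: [3.8, 1.9, -0.5]
finger_gap: -0.0
gripper_force: 2.3
[0.50474787 0.33715818 0.12525956] [1.79929504e+02 5.20828725e-03 1.16346065e+02] [-0.08  0.15  0.11  0.11 -0.02  0.18 -0.03] 5.675 [ 3.76492833  1.87039474 -0.54794832]
```

View pics/w4.png

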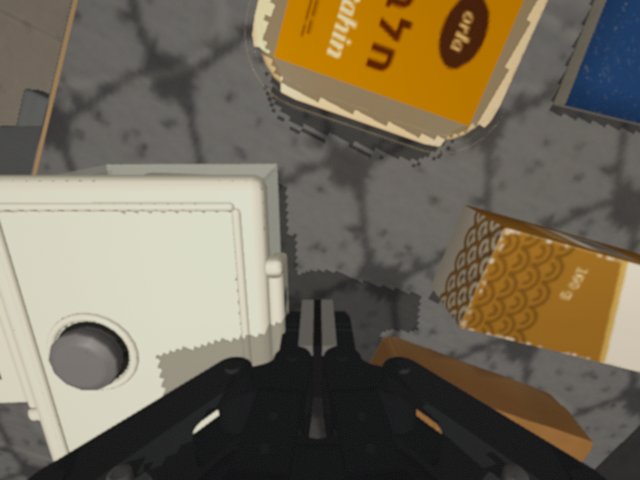

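The far clip now hangs along the wall (near (283,300)), with a 4 N push. I'll give it a small extra press, then back off, rise, and move over towards the near side.

```bash
python3 -m crank '[{"offset":[0,-0.001,0],"turn":[0,0,0],"fingers":0},{"offset":[0,-0.001,0],"turn":[0,0,0],"fingers":0},{"offset":[0,-0.001,0],"turn":[0,0,0],"fingers":0}]'
python3 -m crank '[{"offset":[0,0.004,0],"turn":[0,0,0],"fingers":0},{"offset":[0,0.008,0],"turn":[0,0,0],"fingers":0},{"offset":[0,0.01,-0.03],"turn":[0,0,0],"fingers":0},{"offset":[0,0.01,-0.075],"turn":[0,0,0],"fingers":0},{"offset":[0,-0.02,-0.115],"turn":[0,0,0],"fingers":0},{"offset":[0,-0.07,-0.115],"turn":[0,0,0],"fingers":0},{"offset":[0,-0.10,-0.115],"turn":[0,0,0],"fingers":0},{"offset":[0,-0.12,-0.115],"turn":[0,0,0],"fingers":0},{"offset":[0,-0.133,-0.115],"turn":[0,0,0],"fingers":0},{"offset":[0,-0.133,-0.115],"turn":[0,0,0],"fingers":0},{"offset":[0,-0.133,-0.115],"turn":[0,0,0],"fingers":0},{"offset":[0,-0.133,-0.115],"turn":[0,0,0],"fingers":0},{"offset":[0,-0.133,-0.115],"turn":[0,0,0],"fingers":0}]'
python3 - <<'E'
from m import *
print('tool box xy',(s['tcp_pos'][:2]-C)@a,(s['tcp_pos'][:2]-C)@b)
cv2.imwrite('pics/w5.png',im)
E
```

```text
t: 6.1
tcp_pos: [0.5033, 0.3365, 0.1248]
orientation: [-180.0, 0.0, 116.4]
force: [4.2, 1.4, -0.2]
finger_gap: 0.0002
gripper_force: 2.2
t: 7.72
tcp_pos: [0.3844, 0.2778, 0.2398]
orientation: [-180.0, -0.1, 116.4]
force: [0.1, 0.6, -0.9]
finger_gap: -0.0002
gripper_force: 0.0
[0.38435183 0.27777123 0.2397527 ] [-1.79968793e+02 -5.15985987e-02  1.16367511e+02] [ 0.12 -0.3   0.03  0.17 -0.18 -0.17  0.1 ] 7.725 [ 0.065381    0.5503866  -0.88288485]
tool box xy 0.0008977197357664911 0.06776235953112664
```

View pics/w5.png

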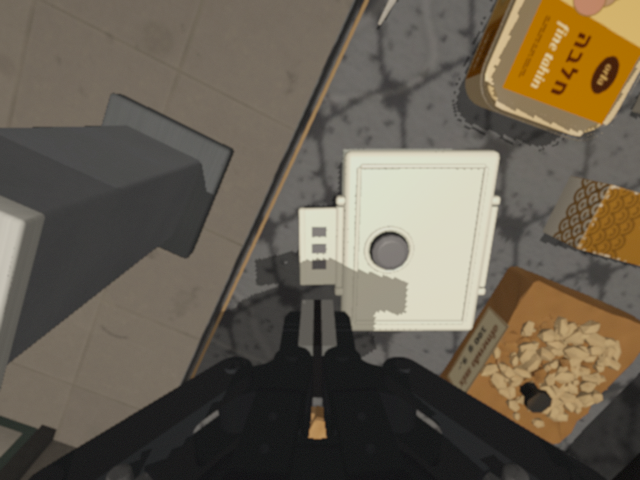

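The far clip is folded out of sight beside the lid. The near clip spans u 300–340 / v 207–290, and the plug is at (389,250). Measuring the box again:

Run:
```python
from m import *
for n,u,v,z in[('plug',389,249,.0895),('near a',299,208,.08),('lid1',344,149,.08),('lid2',499,150,.08),('lid3',474,330,.08),('lid4',342,330,.08)]: print(n,*bx(u,v,z))
```

```text
[0.38431196 0.27773886 0.23975625] [-1.79970246e+02 -4.44597734e-02  1.16365818e+02] [ 0.13 -0.38 -0.04  0.18  0.07  0.01  0.14] 7.775 [-0.23203263 -0.343419   -0.0743374 ]
plug [0.4244 0.3035] [-4.4 20.5]
near a [0.3607 0.2998] [-29.3  79.3]
lid1 [0.3695 0.3459] [-66.8  50.9]
lid2 [0.4559 0.3883] [-66.5 -45.3]
lid3 [0.5157 0.2744] [ 62.2 -48.5]
lid4 [0.4287 0.231 ] [62.5 48.8]
```

```bash
python3 -m crank '[{"offset":[0.003,-0.005,0.03],"turn":[0,0,0],"fingers":0},{"offset":[0.003,-0.005,0.06],"turn":[0,0,0],"fingers":0},{"offset":[0.003,-0.005,0.075],"turn":[0,0,0],"fingers":0},{"offset":[0.003,-0.005,0.082],"turn":[0,0,0],"fingers":0},{"offset":[0.003,-0.005,0.088],"turn":[0,0,0],"fingers":0},{"offset":[0.003,-0.005,0.093],"turn":[0,0,0],"fingers":0},{"offset":[0.003,-0.005,0.098],"turn":[0,0,0],"fingers":0},{"offset":[0.003,-0.005,0.103],"turn":[0,0,0],"fingers":0},{"offset":[0.003,-0.005,0.108],"turn":[0,0,0],"fingers":0},{"offset":[0.003,-0.005,0.112],"turn":[0,0,0],"fingers":0},{"offset":[0.003,-0.005,0.115],"turn":[0,0,0],"fingers":0},{"offset":[0.003,-0.005,0.115],"turn":[0,0,0],"fingers":0}]'
python3 -m crank '[{"offset":[0,0.002,0],"turn":[0,0,0],"fingers":0},{"offset":[0,0.004,0],"turn":[0,0,0],"fingers":0},{"offset":[0,0.006,0],"turn":[0,0,0],"fingers":0},{"offset":[0,0.007,0],"turn":[0,0,0],"fingers":0},{"offset":[0,0.008,0],"turn":[0,0,0],"fingers":0},{"offset":[0,0.008,0],"turn":[0,0,0],"fingers":0}]'
```

```text
t: 9.32
tcp_pos: [0.3782, 0.2779, 0.1245]
orientation: [-180.0, -0.0, 116.4]
force: [0.9, 0.3, 0.1]
finger_gap: 0.0001
gripper_force: 0.0
t: 10.07
tcp_pos: [0.3853, 0.2815, 0.1248]
orientation: [-180.0, 0.0, 116.4]
force: [-4.2, -2.2, 0.2]
finger_gap: -0.0001
gripper_force: 2.2
```

```bash
python3 -m crank '[{"offset":[0,0.001,0],"turn":[0,0,0],"fingers":0},{"offset":[0,0.001,0],"turn":[0,0,0],"fingers":0},{"offset":[0,-0.004,0],"turn":[0,0,0],"fingers":0},{"offset":[0,-0.009,0],"turn":[0,0,0],"fingers":0},{"offset":[0,-0.009,-0.03],"turn":[0,0,0],"fingers":0},{"offset":[0,-0.009,-0.075],"turn":[0,0,0],"fingers":0},{"offset":[0,0.02,-0.1],"turn":[0,0,0],"fingers":0},{"offset":[0,0.04,-0.1],"turn":[0,0,0],"fingers":0},{"offset":[0,0.047,-0.1],"turn":[0,0,0],"fingers":0},{"offset":[0,0.047,-0.1],"turn":[0,0,0],"fingers":0},{"offset":[0,0.047,-0.1],"turn":[0,0,0],"fingers":0},{"offset":[0,0.047,-0.1],"turn":[0,0,0],"fingers":0},{"offset":[0,0.047,-0.1],"turn":[0,0,0],"fingers":0}]'
python3 - <<'E'
from m import *
print('tool box xy',(s['tcp_pos'][:2]-C)@a,(s['tcp_pos'][:2]-C)@b)
cv2.imwrite('pics/w6.png',im)
g=cv2.cvtColor(im,6);x=cv2.HoughCircles(g[180:320,230:420],cv2.HOUGH_GRADIENT,1,80,param1=100,param2=15,minRadius=16,maxRadius=30)[0,0]+[230,180,0];print(x,bx(x[0],x[1],.0895))
t=env.snapshot('top')[:,:,::-1];cv2.imwrite('pics/t2.png',t)
E
```

```text
t: 11.7
tcp_pos: [0.4274, 0.3023, 0.2248]
orientation: [-180.0, 0.0, 116.4]
force: [0.6, -0.4, 0.4]
finger_gap: -0.0004
gripper_force: 0.0
[0.42738784 0.30227471 0.22484074] [-1.79994342e+02  3.19446408e-02  1.16367808e+02] [-0.05  0.14  0.05 -0.1   0.03  0.03  0.03] 11.7 [ 0.59954738 -0.35671869  0.40733702]
tool box xy -0.00200039634222764 0.018323088242600528
[320.5        264.5         18.20000076] (array([0.4297, 0.3036]), array([-2.2, 15.7]))
```

View pics/w6.png

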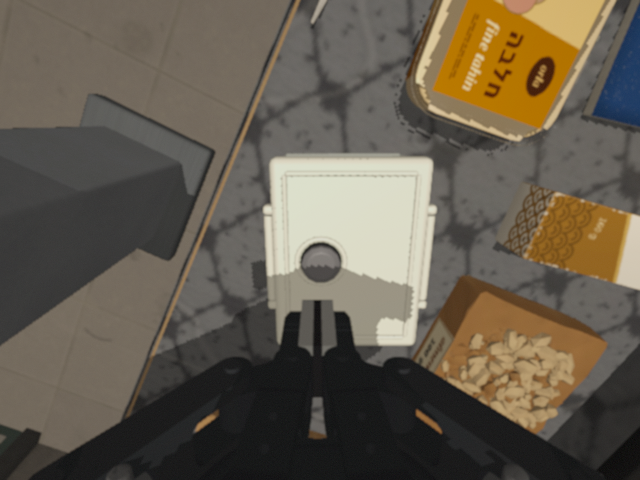

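Both clips are folded to the walls, and the plug sits at (321,263) just ahead of the fingertips. Going down to just above it, then pressing in small steps.

```bash
python3 -m crank '[{"offset":[0.001,0.002,0.03],"turn":[0,0,0],"fingers":0},{"offset":[0.001,0.002,0.05],"turn":[0,0,0],"fingers":0},{"offset":[0.001,0.002,0.058],"turn":[0,0,0],"fingers":0},{"offset":[0.001,0.002,0.060],"turn":[0,0,0],"fingers":0},{"offset":[0.001,0.002,0.062],"turn":[0,0,0],"fingers":0},{"offset":[0.001,0.002,0.063],"turn":[0,0,0],"fingers":0},{"offset":[0.001,0.002,0.064],"turn":[0,0,0],"fingers":0},{"offset":[0.001,0.002,0.064],"turn":[0,0,0],"fingers":0}]'
python3 -m crank '[{"offset":[0,0,0.001],"turn":[0,0,0],"fingers":0},{"offset":[0,0,0.002],"turn":[0,0,0],"fingers":0},{"offset":[0,0,0.002],"turn":[0,0,0],"fingers":0}]'
```

```text
t: 12.8
tcp_pos: [0.4292, 0.3043, 0.1612]
orientation: [180.0, 0.0, 116.4]
force: [0.2, -0.7, 0.0]
finger_gap: -0.0001
gripper_force: 0.4
t: 13.18
tcp_pos: [0.4292, 0.3043, 0.1589]
orientation: [180.0, -0.0, 116.4]
force: [0.2, 0.3, 1.6]
finger_gap: 0.0001
gripper_force: 0.6
```

```bash
python3 -m crank '[{"offset":[0,0,0.001],"turn":[0,0,0],"fingers":0},{"offset":[0,0,0.001],"turn":[0,0,0],"fingers":0},{"offset":[0,0,0.002],"turn":[0,0,0],"fingers":0},{"offset":[0,0,0.002],"turn":[0,0,0],"fingers":0}]'
python3 -m crank '[{"offset":[0,0,0.0007],"turn":[0,0,0],"fingers":0},{"offset":[0,0,0.0007],"turn":[0,0,0],"fingers":0},{"offset":[0,0,0.0007],"turn":[0,0,0],"fingers":0}]'
```

```text
t: 13.68
tcp_pos: [0.4291, 0.3042, 0.1568]
orientation: [180.0, -0.0, 116.4]
force: [0.6, -0.5, 1.5]
finger_gap: -0.0
gripper_force: 0.7
t: 14.05
tcp_pos: [0.429, 0.3042, 0.1562]
orientation: [180.0, 0.0, 116.4]
force: [0.7, -0.7, 2.8]
finger_gap: 0.0
gripper_force: 1.4
```

```bash
python3 -m crank '[{"offset":[0,0,0.0007],"turn":[0,0,0],"fingers":0},{"offset":[0,0,0.0007],"turn":[0,0,0],"fingers":0},{"offset":[0,0,0.0007],"turn":[0,0,0],"fingers":0}]'
python3 -m crank '[{"offset":[0,0,0.0007],"turn":[0,0,0],"fingers":0},{"offset":[0,0,0.0007],"turn":[0,0,0],"fingers":0},{"offset":[0,0,0.0007],"turn":[0,0,0],"fingers":0}]'
```

```text
t: 14.42
tcp_pos: [0.4291, 0.3043, 0.1562]
orientation: [-180.0, 0.0, 116.4]
force: [-1.0, -1.6, 8.0]
finger_gap: 0.0
gripper_force: 4.1
t: 14.8
tcp_pos: [0.4291, 0.3044, 0.1561]
orientation: [-180.0, 0.1, 116.4]
force: [-2.6, -3.4, 13.1]
finger_gap: -0.0001
gripper_force: 6.6
```

The plug is seated: the force climbs to 13 N at tip height 83 mm, and home is 83.5 mm. Rising to check.

```bash
python3 -m crank '[{"offset":[0,0,-0.01],"turn":[0,0,0],"fingers":0},{"offset":[0,0,-0.04],"turn":[0,0,0],"fingers":0},{"offset":[0,0,-0.09],"turn":[0,0,0],"fingers":0},{"offset":[0,0,-0.13],"turn":[0,0,0],"fingers":0},{"offset":[0,0,-0.13],"turn":[0,0,0],"fingers":0},{"offset":[0,0,-0.13],"turn":[0,0,0],"fingers":0},{"offset":[0,0,-0.13],"turn":[0,0,0],"fingers":0},{"offset":[0,0,-0.13],"turn":[0,0,0],"fingers":0}]'
python3 - <<'E'
from m import *
sd=env.snapshot('side')[:,:,::-1]
o=np.hstack([cv2.resize(im[130:410,180:500],(457,400)),cv2.resize(sd[215:325,230:350],(343,400))[:400]])
cv2.imwrite('pics/f.png',o)
E
```

```text
t: 15.8
tcp_pos: [0.4286, 0.3039, 0.2837]
orientation: [-179.9, -0.0, 116.4]
force: [-0.2, 0.1, 0.1]
finger_gap: 0.0002
gripper_force: 0.0
[0.4285798  0.30389966 0.28370151] [-1.79879103e+02 -1.55833068e-02  1.16368946e+02] [ 0.02 -0.11 -0.14 -0.46  0.11  0.03  0.1 ] 15.8 [-0.16071124  0.06725988  0.10497832]
```

View pics/f.png

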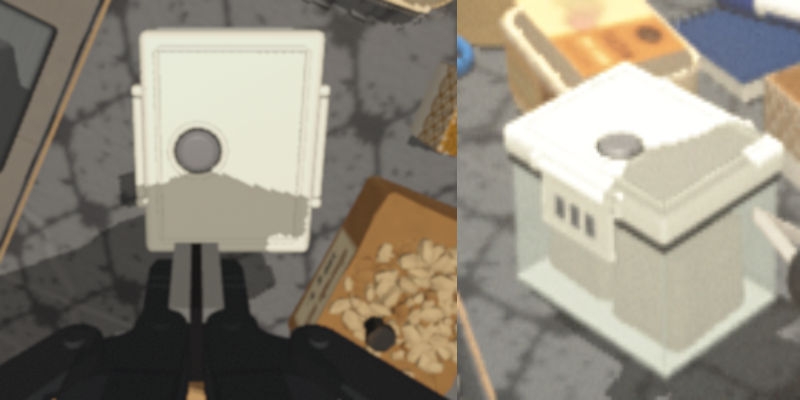

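Both clips hang flat against the walls, the plug is low in the lid, and the neighbours haven't moved. Handing in.

```bash
python3 -c "
from cell import env
print(env.job_done())"
```

```text
the job is handed in; nothing more can be done
None
```

I shut the far clip first, then the clip by the plug, then pushed the vent plug home at about 13 N, and handed the job in at about 16 s; the final pictures show everything closed and nothing around the box visibly moved, but no verdict was returned.

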